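# Fetch the rolling pin out of the half-covered stock bin

## Task

Turn the black latch knob of the long green stock bin clockwise until it clicks past its detent and the steel bar has swung clear of the bin's mouth. Then take the wooden rolling pin out through the mouth, tilting it because it is longer than the mouth and one end lies under the steel half-cover, and finish still holding it in the gripper, steady and about level, with all of it at least a hand's breadth (8 cm) above the bin's rim. Leave the other things where they stand.

Things in the scene. Friction and masses are not known exactly. Their poses are not given: they have to be found in the camera images.
- bin: Long green plastic stock bin, fixed; place and yaw vary. Origin: centre of its underside on the counter; y is its long axis. Outside 150 (x) x 278 (y) mm, inside 140 x 268; walls and floor 5 mm; rim 75 mm above the counter. The mouth is open from y = -44 to +134 mm (178 long, 140 wide). The latch post, up to 70 mm high, stands outside it at x +78 to +162, y +84 to +128 mm.
- cover_edge (a point): Middle of the free edge, top face, of the fixed steel half-cover, 4 mm thick, 154 mm wide, that closes the bin's top from here (y = -44 mm of the bin, 79 mm above the counter) to the bin's -y end. Axes as the bin's.
- latch (a joint): Turn of the latch, rad, clockwise seen from above. 0 = closed: its steel bar (20 wide, 4 thick, 135 mm long from the axis, top 79 mm above the counter) lies along the bin's -x over the mouth. 1.4 = stop, open: bar about along the bin's +y, off the mouth. A sprung detent resists, up to 0.13 N m, until 0.7; past it the latch springs on to about 1.4 and stays; before it, it springs back.
- latch_knob (a point): Black knob on the latch's vertical axis (x +105, y +106 mm of the bin), at grip height, 101 mm above the counter. Grip: an upright ridge 42 mm long, 14 thick, 80 to 111 mm above the counter, in line with the bar. Turns with the latch; its x axis lies along the ridge, away from the bar's tip (at joint 0 the bin's +x).
- pin_center (a point): Middle of the axis of the loose rolling pin: pale wood, no handles, 250 mm long, 26 mm across over its middle 160 mm, tapering to 20 mm at both ends, about 120 g (0.08 to 0.17 kg). It lies on the bin's floor about along the bin's y, this point 18 mm above the counter. It can roll sideways.
- pin_mouth_end (a point): Centre of the pin's end face at the bin's +y end, under the open mouth (by the latch bar): 125 mm from the pin's middle, on its axis.
- pin_cover_end (a point): Centre of the pin's other end face, at the bin's -y end, under the half-cover: 125 mm from the pin's middle, on its axis.
- cutter: Bystander: steel pastry ring, 60 mm across, 35 mm high, standing on the bin's steel half-cover. Origin: centre of underside.
- tin: Bystander: small dark steel baking bowl, 84 mm across, 50 mm high, on the counter beside the bin. Origin: centre of underside.
- jar: Bystander: glass jar, 60 mm across, 85 mm high, on the counter beyond the bin. Origin: centre of underside.
- mould: Bystander: blue-grey cup mould, 80 mm across, 60 mm high. Origin: centre of underside.
- spatula: Bystander: spatula lying on the counter. Origin: centre of underside; x runs from handle to blade.
- carton: Bystander: cardboard carton 120 x 90 x 60 mm. Origin: centre of underside.
- weight: Bystander: brass scale weight, 56 mm across, 45 mm high with its knob. Origin: centre of underside.

How it is judged (in metres and radians):
On the way, in this order (a step that is already met when the one before it is completed fails the run):
1. the latch has clicked past its detent and the bar is clear of the mouth, the pin still in the bin (value of joint latch above 1.25 rad and height (world z) of pin_mouth_end below 0.07 m), for 0.2 s.
2. the pin is tilted through the mouth: its mouth end above the rim, its other end still down in the bin (height (world z) of pin_mouth_end above 0.085 m and height (world z) of pin_cover_end below 0.065 m), for 0.1 s.
At the end, for the whole second after the job is handed in: The pin is held by the fingers, still (under 3 cm/s), within 20 degrees of level, both ends of its axis more than 145 mm above the counter (70 mm above the bin's rim), not touching the bin; the latch is still open past 1.2 rad (height (world z) of each of pin_mouth_end, pin_cover_end above 0.145 m and angle between pin_center's own y axis and vertical between 1.22 and 1.92 rad and contact force between the fingers and pin above 1 N and contact force between pin and bin below 0.1 N and linear speed of pin below 0.03 m/s and value of joint latch above 1.2 rad); the arm keeps its last pose, push and grip.
It fails at once if a bystander was moved more than 3 cm (distance of any of cutter, tin, jar, mould, spatula, carton, weight from where it was at the start of the episode above 0.03 m).
It also fails if it takes over 54 s, if anything falls off the work surface, if the arm or the gripper's body presses on something with over 40 N, if the wrist force passes 120 N, or if a joint passes its speed limit or range.

## Robot

A 6-joint arm with a two-finger parallel gripper is mounted at the origin on the work surface. World frame = base frame: x ahead of the robot, y to its left, z up, the work surface at z = 0. Lengths are in m, angles in degrees, forces in N, time in s.
With the tool pointing down it reaches from about 0.3 to 0.825 m from the base axis. Payload 5.4 kg.
Tool frame: the origin (TCP) lies midway between the tips of the shut fingers; the grasp point (between the pads) lies arm.grip_depth behind it (arm.grip_depth is the distance from the TCP to the grasp point, in m); z points along the fingers, y is the line along which they close (so a half turn about z gives the same grasp; the last joint's range is limited). The gripper opens to 92 mm and grips with 3 to 60 N. Pads are 20 mm wide; open, the fingers measure 128 mm over their backs; the gripper's body (75 mm by 189 mm) begins 69 mm behind the grasp point.
Start: joints at [56.832, 9.076, 91.501, -0, 79.423, -12.038], TCP at [0.207, 0.536, 0.215] pointing down, gripper open.
Joint ranges: [-166.64, 166.64], [-54.1, 131.32], [10.49, 154.53], [-73.88, 253.88], [9.74, 151.15], [-171.62, 171.62]. Speed limits (degrees/s): [147.25, 147.25, 180, 180, 180, 180].

## Interface

Orientations are given as a 3x3 rotation matrix whose columns are the frame's x, y, z axes.
In Python, from rig import arm, ungrasp, grasp, viewer gives the robot as it stands. The module is installed in compiled form; this text tells all that it offers. Calls block until the motion is done:
- arm.move_to(position, orientation): joint-space move of the TCP to a pose.
- arm.servo_line(position, rot=None, vel=0.15, guard=None): straight line of the TCP; rot=None keeps the orientation; vel is the mean speed in m/s. With guard (N) it stops when the force on the tool has changed by that much, and returns True; else False.
- arm.move_joints(angles): joint-space move.
- ungrasp() and grasp(newtons=None): open the fingers fully, or close them until they stop; newtons is the grip in N (None keeps the last).
- arm.dwell(seconds).
- arm.ik(position, orientation): joint angles nearest the present ones, or None.
- arm.sense(): the state.
- viewer.snapshot(name): name is "scene" or "top" or "wrist"; returns a dict with "color" (420x560x3 uint8, red, green, blue), "z_map" (420x560 float32, m along the optical axis (not along the pixel's ray), 0 where there is no reading), "mtx" (3x3 intrinsics, pixels), "extrinsics" (4x4, takes a point from world to camera coordinates). Camera axes: x right, y up, looking along -z (the intrinsics and any distortion apply to the point x, -y, -z); pixel columns grow to the right and rows downward; lengths in m; the calibration is good to about 2 mm. A picture is of the moment at which its call begins.
A pose or a line that the arm cannot do raises arm.PlanningError and nothing moves.
- arm.sign_off(): hands the job in; it is judged then, once.
Trained networks look in a picture, given as the dict that the camera call returned (one of the last four; its "shot" number tells which), for a name from the list of things; names that differ only in an ending like _2 or _b are one class to them, and where a whole thing is asked for, a point or a joint stands for the part that bears it (a point fixed in the world has none). Each returns a list of dicts, best first, with "score" (0 to 1); they miss things now and then, are a little off and sometimes report something else, mostly with a low value. They report only what shows in the picture. A call takes as long as a camera call.
- viewer.spot_in(picture, name): "position" ([x, y, z] in m, in world coordinates, good to about 4 mm: the middle of the surface that is visible of it).
The state is a dict: "clock": time; "q": joint angles; "qd": joint speeds; "joint_efforts": joint torques, N m; "tool_pos": TCP position; "orientation": TCP orientation; "force": force on the tool from outside, world axes, zero at the start; "wrist_torque": the same for the moment, N m; "opening": finger opening in m; "gripper_force": force on a finger pad.
Only numpy, scipy, OpenCV 4.12 (cv2) and the standard library are available. Lean on these libraries where they do the work, as an engineer would, in place of code of your own. Each camera call takes 0.05 s, during which the arm holds its last target. There are 200 camera calls.

## Working session

There is one attempt and no reset: what is moved stays moved. The work goes in short steps, each a Python script; the robot and the scene stay as the last script left them, time stands still between calls to the robot, and variables do not carry over. Pictures are saved under pics/ and viewed, at most 10 in all, crops included, and the job is handed in when it is done.

```bash
mkdir -p pics
cat > h.py <<'E'
import numpy as np, cv2
from rig import arm, ungrasp, grasp, viewer
def save(p,n): cv2.imwrite(f'pics/{n}.png',cv2.cvtColor(p['color'],cv2.COLOR_RGB2BGR))
def cloud(p):
    K=p['mtx'];z=p['z_map'];v,u=np.mgrid[:z.shape[0],:z.shape[1]]
    X=(u-K[0,2])/K[0,0]*z;Y=(v-K[1,2])/K[1,1]*z
    c=np.stack([X,-Y,-z,np.ones_like(z)],-1)
    w=c@np.linalg.inv(p['extrinsics']).T
    w=w[...,:3].copy();w[z<=0]=np.nan;return w
E
python3 - <<'E'
from h import *
for n in ['top','scene']:
    p=viewer.snapshot(n);save(p,n+'0');np.savez(n+'0.npz',**{k:p[k] for k in['color','z_map','mtx','extrinsics']})
    if n=='top':
        for k in ['bin','latch_knob','pin_center','cutter','tin','jar','mould','spatula','carton','weight']:
            r=viewer.spot_in(p,k);print(k,[(np.round(d['position'],3).tolist(),round(d['score'],2)) for d in r[:2]])
print(arm.sense(),arm.grip_depth)
E
```

```text
bin [([0.527, -0.022, 0.067], 0.82), ([0.43, -0.424, 0.062], 0.37)]
latch_knob [([0.583, 0.079, 0.08], 0.55), ([0.526, -0.024, 0.068], 0.39)]
pin_center [([0.501, -0.005, 0.027], 0.79)]
cutter [([0.494, -0.127, 0.109], 0.68)]
tin [([0.377, -0.115, 0.021], 0.96)]
jar [([0.63, -0.128, 0.09], 0.88)]
mould [([0.422, 0.431, 0.027], 0.66), ([0.504, -0.004, 0.034], 0.58)]
spatula [([0.607, 0.534, 0.005], 0.65), ([0.524, -0.023, 0.066], 0.51)]
carton [([0.506, -0.008, 0.03], 0.71), ([0.429, -0.422, 0.061], 0.67)]
weight [([0.638, -0.39, 0.032], 0.53)]
{'clock': 0.6, 'q': array([ 5.68311051e+01,  9.07703842e+00,  9.14994029e+01,  3.48685657e-04,
        7.94233390e+01, -1.20355974e+01]), 'qd': array([-0.00320583,  0.00212887, -0.08445858, -0.01919886,  0.03608386,
       -0.0621434 ]), 'joint_efforts': array([-2.84190392e-04, -3.85377038e+01, -3.22210979e+01,  7.01782876e-02,
        3.10048938e-02,  1.43153858e-05]), 'tool_pos': array([0.20730554, 0.53632726, 0.21460466]), 'orientation': array([[-9.32743762e-01,  3.60539976e-01, -2.91042221e-06],
       [ 3.60539976e-01,  9.32743762e-01,  6.48155354e-06],
       [ 5.05153732e-06,  4.99630507e-06, -1.00000000e+00]]), 'force': array([-0.45552522, -0.49538755, -0.35690272]), 'wrist_torque': array([0.01001465, 0.02950816, 0.02627084]), 'gripper_force': 0.0, 'opening': 0.091638557101564} 0.0187
```

View pics/top0.png

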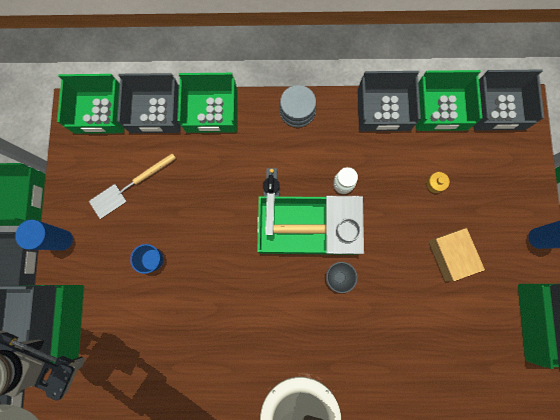

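View pics/scene0.png

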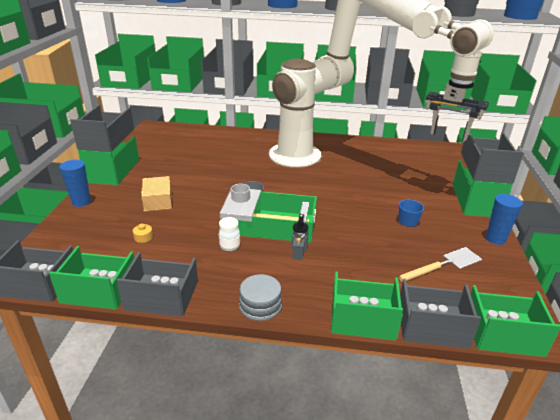

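The top view shows the bin at about (310,225) with its +y to the left, the cover to the right with the ring on it, and the latch at (270,185). The pin lies at about (300,229). Next is a closer look with the wrist camera.

Run:
```python
from h import *
R=np.array([[0,1,0],[1,0,0],[0,0,-1.]])
for s in (1,-1):
    Rs=R*np.array([s,s,1]); q=arm.ik([0.50,-0.0,0.38],Rs); print(s,q)
Rs=R.copy()
arm.move_to([0.50,0.0,0.38],Rs)
p=viewer.snapshot('wrist');save(p,'w1');np.savez('w1.npz',**{k:p[k] for k in['color','z_map','mtx','extrinsics']})
for k in ['bin','latch_knob','pin_center','pin_mouth_end','cover_edge','cutter']:
    r=viewer.spot_in(p,k);print(k,[(np.round(d['position'],3).tolist(),round(d['score'],2)) for d in r[:2]])
print(np.linalg.inv(p['extrinsics']).round(3),p['mtx'],arm.sense()['clock'],arm.sense()['q'].round(1))
```

```text
1 [-1.38747365e+01 -5.28154644e+00  8.78287940e+01 -2.54444375e-14
  9.74527524e+01 -1.38747365e+01]
-1 [-1.38747365e+01 -5.28154644e+00  8.78287940e+01 -2.54444375e-14
  9.74527524e+01  1.66125263e+02]
bin [([0.532, -0.009, 0.056], 0.72)]
latch_knob [([0.58, 0.077, 0.081], 0.95), ([0.428, -0.421, 0.058], 0.52)]
pin_center [([0.506, -0.005, 0.028], 0.77), ([0.584, 0.076, 0.082], 0.39)]
pin_mouth_end [([0.507, -0.0, 0.026], 0.76)]
cover_edge [([0.53, -0.005, 0.056], 0.65)]
cutter [([0.489, -0.133, 0.104], 0.59)]
[[ 1.    -0.001 -0.001  0.499]
 [ 0.001  0.96   0.281  0.081]
 [ 0.    -0.281  0.96   0.549]
 [ 0.     0.     0.     1.   ]] [[332.95765785   0.         276.38597789]
 [  0.         332.95765785 206.62594758]
 [  0.           0.           1.        ]] 3.2083 [-13.8  -5.3  87.8   0.   97.5 -13.9]
```

View pics/w1.png

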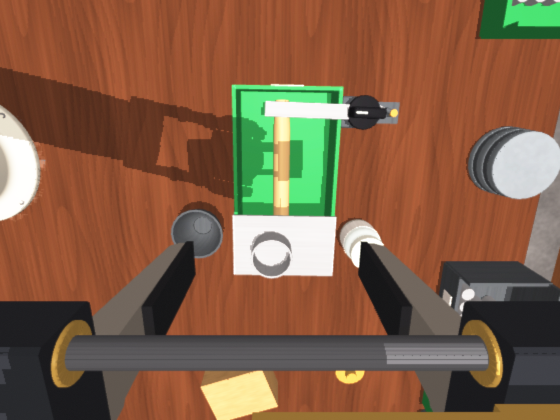

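The wrist view shows the bin at columns 233–342 and rows 85–275, with the bar at (310,110) and the knob at (365,112). The pin runs along column 282 (rows 100–215), the jar is at (360,240) and the tin at (197,233). I'll fit the geometry from the depth image.

```bash
cat > fit.py <<'E'
from h import *
def fit(p):
    w=cloud(p);c=p['color'].astype(int);hsv=cv2.cvtColor(p['color'],cv2.COLOR_RGB2HSV)
    x,y,z=w[...,0],w[...,1],w[...,2]
    roi=(x>.4)&(x<.64)&(y>-.22)&(y<.19)
    green=(hsv[...,0]>50)&(hsv[...,0]<75)&(hsv[...,1]>150)&roi
    rim=green&(z>.066)&(z<.084)
    rim=cv2.morphologyEx(rim.astype(np.uint8),cv2.MORPH_OPEN,np.ones((2,2)))>0
    white=(hsv[...,1]<60)&(hsv[...,2]>140)&roi&(z>.07)&(z<.088)
    cov=white&(y<-.03)
    out={}
    r=cv2.minAreaRect(w[rim][:,:2].astype(np.float32)*1000);out['rim']=r
    out['cover']=cv2.minAreaRect(w[cov][:,:2].astype(np.float32)*1000);out['zc']=np.median(z[cov])
    bar=white&(y>.03);out['bar']=cv2.minAreaRect(w[bar][:,:2].astype(np.float32)*1000);out['zb']=np.median(z[bar])
    wood=(hsv[...,0]>8)&(hsv[...,0]<25)&roi&(z>.02)&(z<.04)&(x<.56)&(x>.45)&(y>-.07)&(y<.14)
    P=w[wood];out['pin']=cv2.minAreaRect(P[:,:2].astype(np.float32)*1000);out['zp']=np.percentile(P[:,2],90)
    out['pinline']=np.polyfit(P[:,1],P[:,0],1)
    blk=(hsv[...,2]<70)&(z>.1)&(z<.125)&(x>.54)&(x<.64)&(y>.04)&(y<.12);
    out['knob']=(cv2.minAreaRect(w[blk][:,:2].astype(np.float32)*1000),np.nanpercentile(z[blk],[50,98])) if blk.sum()>3 else None
    return out
if __name__=='__main__':
    for n in ('w1','top0'):
        p=dict(np.load(n+'.npz'))
        print(n)
        for k,v in fit(p).items():print(k,v)
E
python3 fit.py
```

```text
w1
rim ((521.5318603515625, 15.412887573242188), (184.15216064453125, 162.94332885742188), 88.19886016845703)
cover ((536.338623046875, -120.03687286376953), (98.42724609375, 206.77723693847656), 89.05094146728516)
zc 0.07847823460309927
bar ((540.7948608398438, 89.9050521850586), (40.592498779296875, 114.24214935302734), 87.47577667236328)
zb 0.07848241472934964
pin ((507.177978515625, 11.325401306152344), (162.25389099121094, 23.67683982849121), 89.94463348388672)
zp 0.030131378984678013
pinline [0.01007553 0.50571269]
knob (((617.5248413085938, 76.98882293701172), (13.855755805969238, 41.64044952392578), 87.65554809570312), array([0.11011198, 0.11235343]))
top0
rim ((510.3248291015625, 15.736976623535156), (180.75294494628906, 147.76913452148438), 88.77507019042969)
cover ((536.4462890625, -122.24679565429688), (97.33406829833984, 207.3607940673828), 89.58325958251953)
zc 0.07934624485789654
bar ((539.6343383789062, 77.73924255371094), (19.589561462402344, 112.01702880859375), 87.92485809326172)
zb 0.07938061124038764
pin ((505.59564208984375, 1.057037353515625), (140.06361389160156, 20.63655662536621), 89.57618713378906)
zp 0.03219366321790036
pinline [0.00399773 0.50506864]
knob (((617.3338012695312, 74.8139877319336), (13.358345031738281, 41.0482177734375), 89.739990234375), array([0.10997489, 0.11513008]))
```

```bash
cat >> h.py <<'E'
from scipy.spatial.transform import Rotation as Ro
Rz=lambda d:Ro.from_euler('z',d,degrees=True).as_matrix()
Rx=lambda d:Ro.from_euler('x',d,degrees=True).as_matrix()
E
python3 - <<'E'
from h import *
R0=np.diag([1,-1,-1.]); K=np.array([.6174,.0762])
up=[*K,.16];dn=[*K,.0835]
best=None
for s in (0,180):
    qs=[arm.ik(up,Rz(s-2-a)@R0) for a in (0,40,79)]; print(s,[q.round(0).tolist() if q is not None else None for q in qs])
    if all(q is not None for q in qs) and np.ptp([q[5] for q in qs])<90 and max(abs(q[5]) for q in qs)<165 and best is None: best=s
s=best;print('use',s)
arm.move_to(up,Rz(s-2)@R0)
hit=arm.servo_line(dn,vel=.1,guard=8); print('hit',hit,arm.sense()['tool_pos'])
if not hit:
    grasp(40); print('open',arm.sense()['opening'],arm.sense()['force'])
    for a in (20,40,60,79):
        arm.move_to(dn,Rz(s-2-a)@R0); S=arm.sense();print(a,S['wrist_torque'].round(2),S['force'].round(1),S['opening'])
    arm.dwell(.4); ungrasp(); arm.servo_line(up,vel=.15)
print(arm.sense()['clock'])
arm.move_to([0.51,-.03,0.36],Rz(-2)@np.array([[0,1,0],[1,0,0],[0,0,-1.]]))
p=viewer.snapshot('wrist');save(p,'w2');np.savez('w2.npz',**{k:p[k] for k in['color','z_map','mtx','extrinsics']})
print(arm.sense()['clock'])
from fit import fit
for k,v in fit(p).items():print(k,v)
E
```

```text
0 [[-4.0, 18.0, 87.0, -0.0, 75.0, 88.0], [-4.0, 18.0, 87.0, -0.0, 75.0, 128.0], [-4.0, 18.0, 87.0, -0.0, 75.0, 167.0]]
180 [[-4.0, 18.0, 87.0, -0.0, 75.0, -92.0], [-4.0, 18.0, 87.0, -0.0, 75.0, -52.0], [-4.0, 18.0, 87.0, -0.0, 75.0, -13.0]]
use 180
hit False [0.61806421 0.07615253 0.0843262 ]
open 0.013698172180319412 [ 0.34916209  0.80985728 -0.99888269]
20 [ 0.55 -0.07  0.17] [ 0.9  3.7 -1. ] 0.013416319411235151
40 [ 0.68 -0.23 -0.05] [ 1.5  4.5 -1.1] 0.01379065581764682
60 [ 0.8  -0.36 -0.11] [ 2.4  5.7 -2.8] 0.013800412429620853
79 [ 0.91 -0.63  0.03] [ 5.1  6.8 -3.1] 0.013657116223498604
10.475
11.5083
rim ((469.7087097167969, 42.74542236328125), (200.4633331298828, 130.8107147216797), 42.921871185302734)
cover ((536.482177734375, -120.25584411621094), (98.0457992553711, 207.0908660888672), 89.12890625)
zc 0.07854488236849022
bar ((612.5780029296875, 118.85957336425781), (26.219316482543945, 114.84371948242188), 14.413379669189453)
zb 0.07862368584505613
pin ((506.4561767578125, 11.755935668945312), (163.1619110107422, 24.445890426635742), 89.72518920898438)
zp 0.029656379030993912
pinline [-0.01362322  0.50506281]
knob (((617.919677734375, 76.63323974609375), (14.559064865112305, 40.60114669799805), 9.343344688415527), array([0.11008992, 0.11200299]))
```

View pics/w2.png

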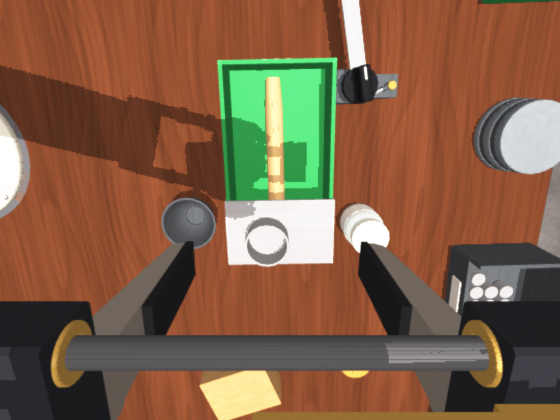

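The latch is open: the bar at (352,30) is clear of the mouth and the ridge fits 79°, or 1.38 rad. The pin is still in the bin at columns 265–283. Next I measure the walls at the grasp station.

Run:
```python
from h import *
p=dict(np.load('w2.npz'));w=cloud(p);x,y,z=w[...,0],w[...,1],w[...,2]
hsv=cv2.cvtColor(p['color'],cv2.COLOR_RGB2HSV);g=(hsv[...,0]>45)&(hsv[...,0]<80)&(hsv[...,1]>120)
wood=(hsv[...,0]>8)&(hsv[...,0]<25)&(z>.024)&(z<.04)&(x>.46)&(x<.56)
for yy in (-.04,-.02,0,.02,.04,.06,.08):
    m=g&(abs(y-yy)<.006)&(z>.072)&(z<.079);xs=x[m]
    l=xs[xs<.51];r=xs[(xs>.51)&(xs<.6)]
    q=wood&(abs(y-yy)<.006)
    print(yy,np.percentile(l,[5,50,95]).round(4),np.percentile(r,[5,50,95]).round(4),len(l),len(r),'pin',np.percentile(x[q],[3,97]).round(4))
m=g&(abs(x-.51)<.03)&(z>.072)&(z<.079)&(y>.07);print('end rim y',np.percentile(y[m],[5,50,95]))
cov=(hsv[...,1]<60)&(z>.073)&(z<.084)&(abs(x-.51)<.03)&(y<0);print('cover edge y',np.percentile(y[cov],[98,99.8]))
print('pin end y',np.percentile(y[(wood&(y<.15)&(y>0))],[99,99.9]), arm.sense()['q'].round(0))
# feasibility of the plan
B=np.array([.509,-.028]);yaw=-2
R0=Rz(yaw)@np.array([[0,1,0],[1,0,0],[0,0,-1.]])
```

```text
-0.04 [0.4364 0.4385 0.441 ] [0.5818 0.5838 0.5861] 35 32 pin [0.4964 0.5164]
-0.02 [0.4366 0.4391 0.4413] [0.5816 0.5836 0.5859] 35 36 pin [0.4959 0.517 ]
0 [0.437  0.4394 0.4415] [0.5817 0.5842 0.5868] 35 36 pin [0.4965 0.5161]
0.02 [0.4374 0.4399 0.442 ] [0.5825 0.5841 0.5866] 36 34 pin [0.4958 0.5168]
0.04 [0.4378 0.4401 0.4425] [0.5824 0.5843 0.5863] 39 40 pin [0.4967 0.5174]
0.06 [0.4379 0.4404 0.4428] [0.5833 0.5854 0.5873] 43 40 pin [0.4961 0.5166]
0.08 [0.4383 0.4409 0.4431] [0.5832 0.5848 0.5871] 42 39 pin [0.4984 0.5156]
end rim y [0.10675165 0.10874525 0.11092755]
cover edge y [-0.07207581 -0.07084752]
pin end y [0.09146065 0.09332261] [-17.  -4.  89.   0.  95. -15.]
```

```bash
cat > plan.py <<'E'
from h import *
R0=Rz(-1.2)@np.array([[0,1,0],[1,0,0],[0,0,-1.]])
X=.5113; L=.1545; piv=np.array([-.1575,.021]); off=.010
def pose(P,th):
    R=Rx(th)@R0; return np.array([X,P[0],P[1]])+off*R[:,2],R
def ax(th):return np.array([np.cos(np.radians(th)),np.sin(np.radians(th))])
tilt=[pose(piv+L*ax(t),t) for t in (4,8,12,16,20,22)]
pull=[pose(piv+(L+d)*ax(22),22) for d in (.045,.09,.13)]
Pe=piv+(L+.13)*ax(22)
lift=[pose(Pe+[0,.04],22),pose(Pe+[-.02,.08],12),pose(Pe+[-.04,.11],2)]
pre=pose([-.003,.16],0);down=pose([-.003,.0175],0)
E
python3 - <<'E'
from plan import *
for T in [pre,down]+tilt+pull+lift:
    q=arm.ik(*T);print(T[0].round(3),None if q is None else q.round(0))
arm.move_to(*pre)
hit=arm.servo_line(down[0],vel=.08,guard=6);S=arm.sense();print('hit',hit,S['tool_pos'],S['force'])
if not hit:
    grasp(50);S=arm.sense();print(S['opening'],S['gripper_force'],S['force'],S['clock'])
    p=viewer.snapshot('wrist');save(p,'w3')
E
```

```text
[ 0.511 -0.003  0.15 ] [-14.   3. 106.  -0.  71. -13.]
[ 0.511 -0.003  0.008] [-14.  15. 110.  -0.  54. -13.]
[ 0.511 -0.003  0.022] [-16.  14. 110.   5.  57. -18.]
[ 0.511 -0.003  0.033] [-19.  13. 109.   9.  60. -22.]
[ 0.511 -0.004  0.043] [-21.  13. 109.  13.  63. -26.]
[ 0.511 -0.006  0.054] [-24.  13. 108.  16.  66. -30.]
[ 0.511 -0.009  0.064] [-26.  13. 107.  19.  70. -33.]
[ 0.511 -0.011  0.07 ] [-28.  14. 107.  21.  71. -35.]
[0.511 0.031 0.086] [-23.  11. 108.  21.  72. -31.]
[0.511 0.073 0.103] [-19.   9. 108.  22.  72. -26.]
[0.511 0.11  0.118] [-15.   7. 108.  22.  72. -22.]
[0.511 0.11  0.158] [-15.   4. 106.  22.  76. -20.]
[0.511 0.088 0.198] [-11.   1. 103.  12.  79. -13.]
[0.511 0.067 0.228] [ -7.  -1. 100.   2.  81.  -6.]
hit False [ 0.51170154 -0.00308892  0.00793333] [0.05744313 0.03698265 0.14394909]
0.024770441576606086 49.98482555150986 [-1.5278516  -0.70562936  0.83468616] 15.325
```

View pics/w3.png

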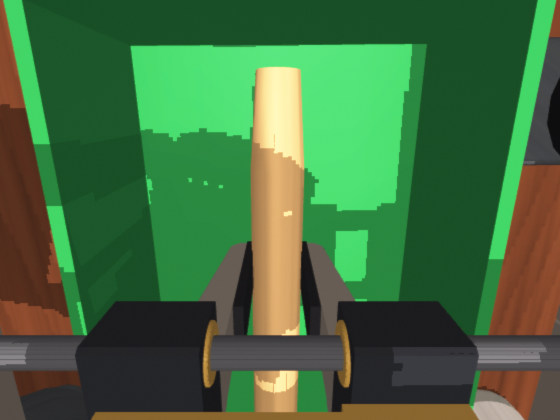

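The pin is gripped and centred between the fingers, with its mouth end at (278,70). Opening is 25 mm. Next comes the tilt.

Run:
```python
from plan import *
for T in tilt:
    hit=arm.servo_line(T[0],T[1],vel=.03,guard=15);S=arm.sense();print(hit,S['tool_pos'].round(3),S['force'].round(1),S['opening'].round(4))
    if hit:break
arm.dwell(.3)
p=viewer.snapshot('scene');save(p,'s4');cv2.imwrite('pics/s4c.png',cv2.resize(cv2.cvtColor(p['color'][120:290,170:370],cv2.COLOR_RGB2BGR),None,fx=3,fy=3))
r=viewer.spot_in(p,'pin_mouth_end');print(r[:1],arm.sense()['clock'])
```

```text
Traceback (most recent call last):
AttributeError: 'float' object has no attribute 'round'
```

Run:
```python
from plan import *
for T in tilt[1:]:
    hit=arm.servo_line(T[0],T[1],vel=.03,guard=15);S=arm.sense();print(hit,S['tool_pos'].round(3),S['force'].round(1),S['opening'])
    if hit:break
arm.dwell(.3)
p=viewer.snapshot('scene');save(p,'s4');cv2.imwrite('pics/s4c.png',cv2.resize(cv2.cvtColor(p['color'][120:290,170:370],cv2.COLOR_RGB2BGR),None,fx=3,fy=3))
r=viewer.spot_in(p,'pin_mouth_end');print(r[:1],arm.sense()['clock'])
```

```text
False [ 0.511 -0.003  0.032] [ 0.1  0.4 -2. ] 0.024825043479620796
False [ 0.511 -0.004  0.043] [-0.4  0.1 -1.5] 0.024942430764356413
False [ 0.511 -0.006  0.054] [-0.6 -0.5 -1.7] 0.024479602465123682
False [ 0.511 -0.009  0.064] [-0.   0.5 -2.2] 0.024648061673058195
False [ 0.511 -0.011  0.07 ] [-0.3  0.7 -1.6] 0.024644157465241123
[{'position': [0.5238, 0.0156, 0.0932], 'score': 0.71}] 18.7667
```

View pics/s4c.png

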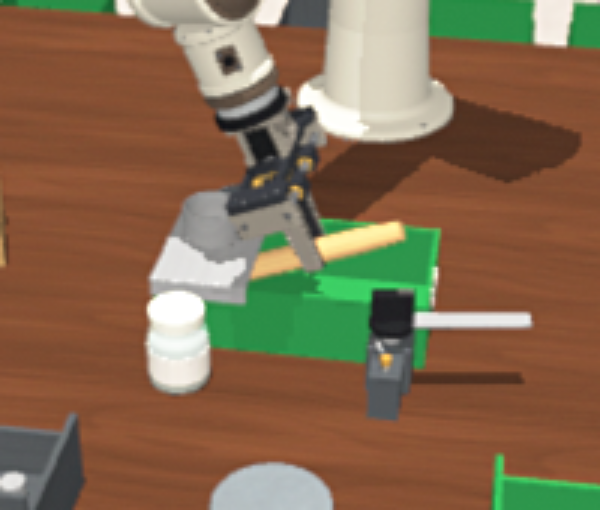

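The crop shows the pin rigidly tilted, with its mouth end (400,232) above the rim, the bar open and the ring in place. I'll check the end height from depth, then pull and lift.

Run:
```python
from plan import *
p=viewer.snapshot('scene');w=cloud(p);hsv=cv2.cvtColor(p['color'],cv2.COLOR_RGB2HSV)
def ends(p):
    w=cloud(p);hsv=cv2.cvtColor(p['color'],cv2.COLOR_RGB2HSV)
    m=(hsv[...,0]>8)&(hsv[...,0]<25)&(hsv[...,1]>60)&(hsv[...,2]>140)&(abs(w[...,0]-.51)<.03)&(w[...,1]>-.2)&(w[...,1]<.3)&(w[...,2]>.025)
    P=w[m];a=np.polyfit(P[:,1],P[:,2],1);return np.degrees(np.arctan(a[0])),P[:,1].min(),P[:,1].max(),np.polyval(a,[P[:,1].min(),P[:,1].max()])
e=ends(p);print(e)
if e[3][1]>.1 and e[0]<26:
    ok=True
    for T in pull+lift:
        hit=arm.servo_line(T[0],T[1],vel=.06,guard=12);S=arm.sense();print(hit,S['tool_pos'].round(3),S['force'].round(1),S['opening'])
        if hit: break
    arm.dwell(.5)
    p=viewer.snapshot('scene');save(p,'s5');print(ends(p),arm.sense()['clock'])
    for k in ['cutter','tin','jar','latch_knob']:
        print(k,[np.round(d['position'],3).tolist() for d in viewer.spot_in(p,k)[:1]])
```

```text
(np.float64(-5.54064154317161), np.float64(-0.07877193386048376), np.float64(0.11609655317005477), array([0.11125538, 0.09235216]))
```

```bash
cat > run.py <<'E'
from plan import *
def ends(p):
    w=cloud(p);hsv=cv2.cvtColor(p['color'],cv2.COLOR_RGB2HSV)
    m=(hsv[...,0]>10)&(hsv[...,0]<25)&(hsv[...,1]>80)&(hsv[...,2]>170)&(abs(w[...,0]-.515)<.03)&(w[...,1]>-.2)&(w[...,1]<.3)&(w[...,2]>.025)
    n,l,st,_=cv2.connectedComponentsWithStats(m.astype(np.uint8)); out=[]
    for i in range(1,n):
        if st[i,4]<40: continue
        P=w[l==i];a=np.polyfit(P[:,1],P[:,2],1);out.append((st[i].tolist(),np.degrees(np.arctan(a[0])).round(1),np.percentile(P[:,1],[2,98]).round(3).tolist(),np.polyval(a,np.percentile(P[:,1],[2,98])).round(3).tolist()))
    return out
E
python3 - <<'E'
from run import *
p=viewer.snapshot('scene');print(ends(p),arm.sense()['clock'])
E
```

```text
[([275, 194, 30, 13, 123], np.float64(20.2), [-0.008, 0.078], [0.083, 0.114]), ([254, 202, 17, 11, 112], np.float64(19.1), [-0.074, -0.028], [0.059, 0.075])] 18.8667
```

The pin is at about 20° with its mouth end near 0.11 m, so step 2 is met.

Run:
```python
from run import *
for T in pull+lift:
    hit=arm.servo_line(T[0],T[1],vel=.06,guard=12);S=arm.sense();print(hit,S['tool_pos'].round(3),S['force'].round(1),S['opening'])
    if hit: break
arm.dwell(.5)
p=viewer.snapshot('scene');save(p,'s5');print(ends(p),arm.sense()['clock'])
for k in ['cutter','tin','jar','latch_knob']:
    print(k,[np.round(d['position'],3).tolist() for d in viewer.spot_in(p,k)[:1]])
```

```text
False [0.511 0.031 0.086] [ 0.5 -0.6 -1.1] 0.024727559411048327
False [0.511 0.073 0.103] [-0.1  0.4 -1.8] 0.024795646076216687
False [0.511 0.11  0.118] [-0.2 -0.3 -2.2] 0.024627630695781597
False [0.511 0.11  0.158] [-0.1 -0.2 -1.5] 0.0245504388559534
False [0.511 0.088 0.197] [ 0.5 -0.  -1.1] 0.024563604558548988
False [0.511 0.067 0.227] [-0.8  1.5 -0.9] 0.024669598542088337
[([251, 155, 48, 9, 252], np.float64(4.8), [-0.079, 0.055], [0.229, 0.241]), ([306, 156, 31, 9, 170], np.float64(-0.9), [0.079, 0.164], [0.243, 0.241])] 24.5167
cutter [[0.506, -0.127, 0.101]]
tin [[0.344, -0.106, 0.042]]
jar [[0.659, -0.125, 0.057]]
latch_knob [[0.623, 0.093, 0.079]]
```

View pics/s5.png

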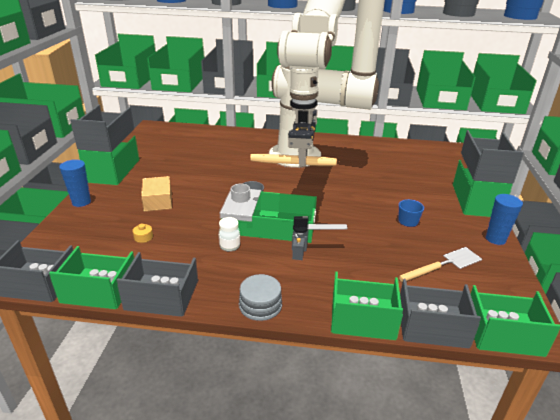

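The pin is held about level from (251,157) to (337,161) at a height of about 0.23 m. The latch is open and the bystanders haven't moved.

```bash
python3 -c "
from rig import arm
arm.dwell(.3);print(arm.sense()['gripper_force']);print(arm.sign_off())"
```

```text
49.982906095683575
the job is handed in; nothing more can be done
None
```

The job is handed in: the latch measured open at about 79° (1.38 rad), the pin came out tilted through the mouth and was still gripped at about 50 N, roughly level at 0.23 m above the counter; the ring, tin and jar looked unmoved. I have not seen the judge's verdict.

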